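Line up the condiments by height on their board

TASK

Take the silver tin, the jam jar, the spice jar and the pepper mill that stand around the condiment board and line them up on it in order of height, each on the middle of its own cork pad: the tallest next to the brass knob, then each one shorter down to the shortest next to the white knob. Leave all four upright and released, do not tip any over on the way, and leave the mug and the soup tin where they stand.

Things in the scene. Friction and masses are not known exactly. Their poses are not given: they have to be found in the camera images.
- silver_tin: slim plain tin of a pale, almost white silver without a label, round, 36 mm across and 60 mm tall; the shortest. Stands upright; origin at the centre of its underside, z up.
- jam_jar: round glass jam jar with pink contents and a red lid, about 64 mm across (lid 60 mm), 82 mm tall; the second shortest. Stands upright; origin at the centre of its underside, z up. Can be gripped round the body about 45 mm above its underside.
- spice_jar: round glass spice jar with a green lid and a tan label (the one in front of or beside the board; others at the far right end of the worktop are scenery), 46 mm across, 106 mm tall; the second tallest. Stands upright; origin at the centre of its underside, z up. Can be gripped round the body about 70 mm above its underside.
- pepper_mill: turned wooden pepper mill (the one in front of or beside the board; another by the wall at the far right, beyond the papers, is scenery), 58 mm across at the foot, 170 mm tall; the tallest. A ball-shaped head, 49 mm across, runs from 123 to 159 mm above the underside (widest near 140 mm, a good place to grip), with a small steel button on top; the head does not turn. Stands upright; origin at the centre of its underside, z up.
- board: dark wooden condiment board lying flat, fixed to the worktop, 115 mm (its x) by 440 mm (its y) by 12 mm thick; origin at the centre of its underside, so its upper face is at z = 12 mm. Along its length four round cork pads with a thin brass edge, 76 mm across and flush with the upper face, have their centres at x = 0 and y = -142.5, -47.5, +47.5 and +142.5 mm in the board's frame.
- brass_knob: small golden brass knob, 25 mm across and 26 mm high, fixed upright on one end of the board, 200 mm from the board's middle (at y = +200 or -200 mm of the board); it marks the tall end of the row. Origin at the centre of its underside.
- white_knob: small white ceramic knob of the same shape, fixed on the other end of the board; it marks the short end of the row. Origin at the centre of its underside.
- mug: white mug, about 78 mm across, 97 mm tall, with a handle; a bystander (not the mug at the far right end, which is scenery) standing behind the work on the left. Origin on the underside, near its middle (16 mm from the centre of the cup, toward the handle).
- soup_tin: short wide tin with a red and blue tomato label, 75 mm across, 58 mm tall; a bystander standing on a sheet of white papers behind the work on the right. Origin at the centre of its underside.
Mind the look-alikes: they are no part of the job. What is shaped like the spice_jar but orange is not meant.

How it is judged:
At the end, for the whole second after the job is handed in: The four things stand upright (within 0.1 rad) and at rest on the board's upper face, each within 15 mm (along and across the board) of the centre of its own pad, ordered by height: pepper mill on the pad nearest the brass knob, then spice jar, jam jar, and silver tin nearest the white knob (x of silver_tin in the frame of board between -0.015 and 0.015 m and z of silver_tin in the frame of board between 0.007 and 0.018 m and angle between each of silver_tin, jam_jar, spice_jar, pepper_mill's own z axis and vertical below 0.1 rad and linear speed of each of silver_tin, jam_jar, spice_jar, pepper_mill below 0.02 m/s and x of jam_jar in the frame of board between -0.015 and 0.015 m and z of jam_jar in the frame of board between 0.007 and 0.018 m and x of spice_jar in the frame of board between -0.015 and 0.015 m and z of spice_jar in the frame of board between 0.007 and 0.018 m and x of pepper_mill in the frame of board between -0.015 and 0.015 m and z of pepper_mill in the frame of board between 0.007 and 0.018 m and ((y of brass_knob in the frame of board above 0 m and y of silver_tin in the frame of board between -0.1575 and -0.1275 m and y of jam_jar in the frame of board between -0.0625 and -0.0325 m and y of spice_jar in the frame of board between 0.0325 and 0.0625 m and y of pepper_mill in the frame of board between 0.1275 and 0.1575 m) or (y of brass_knob in the frame of board below 0 m and y of silver_tin in the frame of board between 0.1275 and 0.1575 m and y of jam_jar in the frame of board between 0.0325 and 0.0625 m and y of spice_jar in the frame of board between -0.0625 and -0.0325 m and y of pepper_mill in the frame of board between -0.1575 and -0.1275 m))); the robot touches nothing.
It fails at once if the mug was moved more than 30 mm (distance of mug from where it was at the start of the episode above 0.03 m).
It fails at once if the soup tin was moved more than 30 mm (distance of soup_tin from where it was at the start of the episode above 0.03 m).
It fails at once if one of the four was tipped over (angle between any of silver_tin, jam_jar, spice_jar, pepper_mill's own z axis and vertical above 0.7 rad).
It also fails if it takes over 104 s, if anything falls off the work surface, if the arm or the gripper's body presses on something with over 40 N, if the wrist force passes 120 N, or if a joint passes its speed limit or range.

ROBOT

A 7-joint arm with a two-finger parallel gripper is mounted at the origin on a cart in front of the work surface, level with it; the furniture and walls round the work are solid. World frame = base frame: x ahead of the robot, y to its left, z up, the work surface at z = 0. Lengths are in m, angles in rad, forces in N, time in s.
With the tool pointing down it reaches from about 0.35 to 0.9 m from the base axis. Payload 8.1 kg.
Tool frame: the origin (TCP) lies at the very end of the fingers, on their centre line; the grasp point (between the pads) lies 19 mm behind it; z points along the fingers, y is the line along which they close (so a half turn about z gives the same grasp; the last joint's range is limited). The gripper opens to 92 mm and grips with 3 to 60 N. Pads are 19 mm wide; open, the fingers measure 130 mm over their backs; the gripper's body (75 mm by 190 mm) begins 47 mm behind the grasp point.
Start: joints at [1.138, 0.434, 0.025, 1.573, -0.012, 1.134, -0.075], TCP at [0.202, -0.591, 0.227] pointing down, gripper open.
Joint ranges: [-2.62, 2.62], [-0.44, 2.09], [-1.27, 1.32], [0.08, 2.57], [-1.32, 4.46], [0.12, 2], [-2.74, 2.74]. Speed limits (rad/s): [2.22, 2.22, 3.01, 3.01, 3.14, 3.14, 3.14].

INTERFACE

Orientations are given as a rotation vector (axis times angle).
In Python, from cell import arm gives the robot as it stands.
- The arm moves only by the tool jog_arm, never from a script. Its argument "rows" is a list of rows, each a list of 3 entries, a list of its own where there are three numbers: the shift along the world's x, y, z in cm, then the turn, a rotation vector about the world's x, y, z in degrees, then the opening, from 0 (shut) to 1 (fully open). A call has 1 to 8 rows; each row is the pose to reach, as a shift and turn from the pose commanded when the call began; what a row does not reach only later rows make up. A row lasts 1/8 s, in which the tool goes at most 62.5 mm and 10.7 degrees, less where a joint would pass 70% of its speed; a pose out of reach is approached as far as the arm can. A call with a gripper value outside its range is refused whole. The fingers move at their own pace and stop on an object; "newtons" is the grip in N (left out, the last holds). Time passes only in rows, so rows that repeat a pose let the fingers close. It gives the time, the measured TCP pose, the force, the opening and the grip force at its end, in the units of the state.
- arm.observe(): the state, without advancing time (a new reading comes with each control period).
- arm.get_image(name): name is "scene" or "side" or "wrist"; returns a dict with "img" (480x640x3 uint8, red, green, blue), "depth" (480x640 float32, m along the optical axis (not along the pixel's ray), 0 where there is no reading), "fx", "fy", "cx", "cy" (pixels), "rvec" (rotation vector, rad) and "tvec" (3), from world to camera coordinates, as OpenCV has them; the wrist camera has in their place "mount" (4x4, takes a point from camera to tool coordinates, whose origin is the TCP and whose axes are the flange's). Camera axes: x right, y down, z forward; pixel columns grow to the right and rows downward; lengths in m; the calibration is good to about 2 mm. The wrist camera is an equidistant fisheye: a pixel r from the principal point sees the ray r / f radians off the axis. A picture is of the moment at which its call begins: read the wrist's pose just before it.
- arm.sign_off(): hands the job in; it is judged then, once.
The state is a dict: "clock": time; "joints": joint angles; "dq": joint speeds; "joint_efforts": joint torques, N m; "position": TCP position; "ee_rot": TCP orientation; "force": force on the tool from outside, world axes, zero at the start; "ft_torque": the same for the moment, N m; "width": opening from 0.0 (shut) to 1.0 (fully open); "gripper_force": force on a finger pad.
Only numpy, scipy, OpenCV 4.12 (cv2) and the standard library are available. Lean on these libraries where they do the work, as an engineer would, in place of code of your own. Each camera call takes 0.05 s, during which the arm holds its last target. There are 200 camera calls.

## Working session

There is one attempt and no reset: what is moved stays moved. The work goes in short steps, Python scripts to look and compute and a tool call to move; the robot and the scene stay as the last step left them, time stands still between calls to the robot, and variables do not carry over. Pictures are saved under pics/ and viewed, at most 14 in all, crops included, and the job is handed in when it is done.

Besides the shell and the picture viewer there is one more tool, called after "Request:" by a JSON object that holds its "fn" and its "kwargs". jog_arm: Moves the arm, as the interface text tells. Its arguments: {"type":"object","properties":{"rows":{"type":"array","items":{"type":"array"}},"newtons":{"type":"number"}},"required":["rows"]}

```bash
mkdir -p pics; ls; cat > h.py <<'E'
import numpy as np, cv2
from cell import arm
def grab(n):
    s=arm.observe(); d=arm.get_image(n); d['state']=s
    cv2.imwrite(f'pics/{n}_{s["clock"]:.2f}.png',cv2.cvtColor(d['img'],cv2.COLOR_RGB2BGR)); return d
def world(d,u,v,z=None):
    """pixel -> world on plane z, or by depth"""
    R=cv2.Rodrigues(np.array(d['rvec'],float))[0]; t=np.array(d['tvec'],float).ravel()
    r=np.array([(u-d['cx'])/d['fx'],(v-d['cy'])/d['fy'],1.]); c=-R.T@t; w=R.T@r
    s=d['depth'][int(v),int(u)] if z is None else (z-c[2])/w[2]
    return c+s*w
E
python3 - <<'E'
from h import *
print(arm.observe())
for n in('scene','side'):
    d=grab(n); R=cv2.Rodrigues(np.array(d['rvec'],float))[0]; print(n,-R.T@np.array(d['tvec']).ravel(),d['fx'],R[2])
    np.save(f'{n}.npy',d,allow_pickle=True)
E
ls pics
```

```text
pics
{'clock': 0.0, 'joints': array([ 1.13836816,  0.43523239,  0.02498826,  1.57413367, -0.01163205,
        1.13398609, -0.07508173]), 'dq': array([ 0.00085445, -0.00017331, -0.00021262, -0.00088646, -0.00066541,
        0.00068921,  0.00055229]), 'joint_efforts': array([-2.00026861e-04, -6.67843366e+01,  9.84950624e-01, -3.14462149e+01,
       -6.05840608e-02,  4.27591510e-02,  1.16046112e-04]), 'position': array([ 0.20219979, -0.59082903,  0.22592515]), 'ee_rot': array([-3.09744344e+00, -5.15367455e-01,  6.06553280e-04]), 'force': array([ 0.00393249, -0.45000661,  0.20025024]), 'ft_torque': array([ 0.03576906, -0.00029364, -0.01714727]), 'gripper_force': 0.0, 'width': 0.9992292418068793}
scene [-0.19881291  0.71090909  0.6312896 ] 453.54791102082123 [ 0.65864964 -0.5598372  -0.50275537]
side [-0.20773801  0.23550022  1.23124748] 457.1686925871764 [ 0.5188525  -0.11265628 -0.84740819]
scene_0.00.png
side_0.05.png
```

View pics/scene_0.00.png

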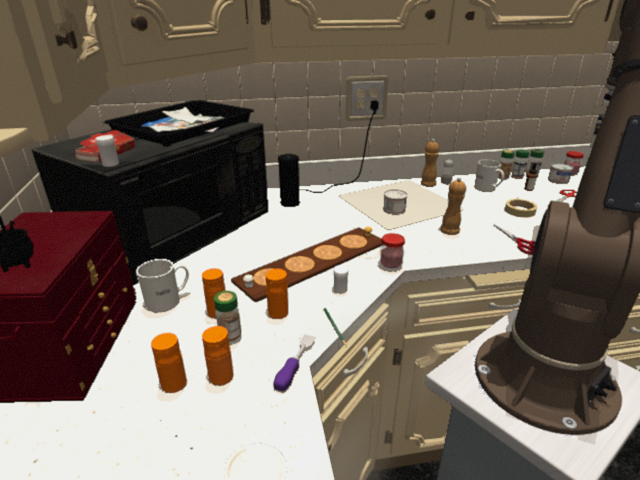

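View pics/side_0.05.png

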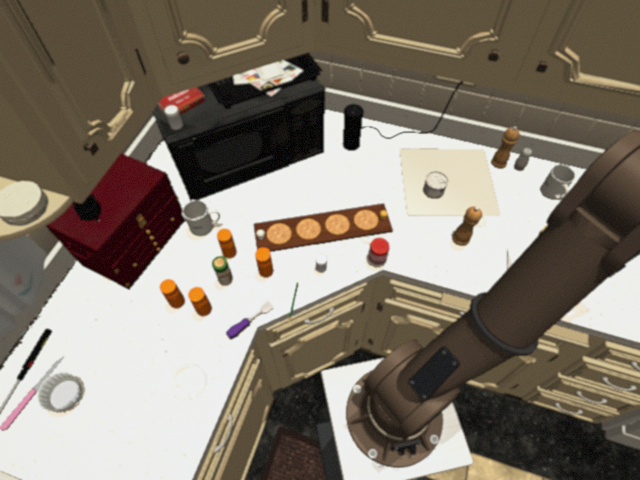

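The scene view shows the white knob at (249,281) and the brass knob at (368,231). The spice jar is at (228,315), the silver tin at (341,280), the jam jar at (392,252) and the mill at (455,205). In the side view they are at (221,268), (321,264), (378,252) and (467,225), with knobs at (261,234) and (384,213). Next I'll measure with masks and depth.

```bash
cat > m.py <<'E'
from h import *
box={'scene':dict(tin=(330,262,352,296),jam=(376,230,410,274),spice=(212,288,244,344),mill=(438,174,470,238),wk=(242,272,256,290),bk=(361,224,375,238)),
'side':dict(tin=(312,254,330,274),jam=(366,236,392,266),spice=(210,254,232,286),mill=(450,204,484,248),wk=(255,228,267,242),bk=(378,207,391,219))}
H=dict(tin=.06,jam=.082,spice=.106,mill=.17,wk=.038,bk=.038)
def cloud(d):
    v,u=np.mgrid[:480,:640]; Z=d['depth']; R=cv2.Rodrigues(np.array(d['rvec'],float))[0]
    P=np.stack([(u-d['cx'])/d['fx']*Z,(v-d['cy'])/d['fy']*Z,Z],-1)-np.array(d['tvec']).ravel()
    return P@R
for n in box:
    d=np.load(n+'.npy',allow_pickle=True).item(); P=cloud(d)
    for k,(a,b,c,e) in box[n].items():
        q=P[b:e,a:c].reshape(-1,3); q=q[(q[:,2]>H[k]-.010)&(q[:,2]<H[k]+.02)]
        if len(q): print(n,k,len(q),'xy mid',((q.min(0)+q.max(0))/2).round(4),'mean',q.mean(0).round(4),'span',np.ptp(q,0).round(3))
    hsv=cv2.cvtColor(d['img'],cv2.COLOR_RGB2HSV); m=((hsv[...,0]<20)&(hsv[...,1]>80)&(hsv[...,2]>150)&(abs(P[...,2]-.012)<.008)).astype('uint8')
    cs=cv2.findContours(m,cv2.RETR_EXTERNAL,cv2.CHAIN_APPROX_NONE)[0]
    for c in cs:
        if 150<cv2.contourArea(c)<900:
            f=c if len(c)<5 else c; (u,v),ax,_=cv2.fitEllipse(f); print(n,'pad',round(u),round(v),world(d,u,v,.012).round(4),world(d,u,v)[2].round(4),np.round(ax,1))
    # everything tall in the work area
    m=((P[...,2]>.03)&(P[...,2]<.19)&(P[...,0]>.3)&(P[...,0]<.95)&(d['depth']>0)).astype('uint8')
    N,L,S,C=cv2.connectedComponentsWithStats(m)
    for i in range(1,N):
        if S[i,4]>60:
            q=P[L==i]; print(n,'blob',S[i,:4],((q.min(0)+q.max(0))/2)[:2].round(3),q[:,2].max().round(3),np.ptp(q,0)[:2].round(3))
E
python3 m.py
```

```text
scene tin 157 xy mid [0.4556 0.0936 0.0577] mean [0.4525 0.0967 0.0602] span [0.036 0.036 0.015]
scene jam 295 xy mid [ 0.452  -0.0813  0.0798] mean [ 0.4479 -0.0769  0.0831] span [0.06  0.058 0.015]
scene spice 612 xy mid [0.4343 0.4149 0.1029] mean [0.4338 0.414  0.106 ] span [0.13  0.107 0.014]
scene mill 37 xy mid [ 0.469  -0.3668  0.1672] mean [ 0.4686 -0.3653  0.1645] span [0.023 0.023 0.014]
scene wk 62 xy mid [0.6007 0.2594 0.035 ] mean [0.5984 0.26   0.0363] span [0.022 0.021 0.013]
scene bk 43 xy mid [ 0.5952 -0.14    0.0364] mean [ 0.5934 -0.1386  0.037 ] span [0.022 0.024 0.015]
scene pad 264 276 [0.6136 0.2058 0.012 ] 0.016 [14.5 24.2]
scene pad 299 264 [0.6032 0.104  0.012 ] 0.0157 [15.2 29.2]
scene pad 327 252 [0.6022 0.0089 0.012 ] 0.0139 [14.2 27.9]
scene pad 353 241 [ 0.6007 -0.0868  0.012 ] 0.015 [12.6 26.8]
scene blob [346 119 251  67] [ 0.682 -0.826] 0.19 [0.536 0.884]
scene blob [279 154  21  47] [ 0.926 -0.116] 0.169 [0.048 0.065]
scene blob [  0 159 269 233] [0.705 0.379] 0.19 [0.423 0.789]
scene blob [443 177  24  50] [ 0.469 -0.359] 0.174 [0.049 0.045]
scene
[... 1444 characters left out ...]
[0.047 0.066]
side blob [  0 115 325 239] [0.649 0.491] 0.19 [0.582 1.006]
side blob [543 164  33  36] [ 0.578 -0.736] 0.105 [0.107 0.086]
side blob [424 171  25  25] [ 0.672 -0.342] 0.07 [0.078 0.077]
side blob [455 206  28  36] [ 0.467 -0.364] 0.175 [0.046 0.051]
side blob [217 228  19  26] [0.568 0.361] 0.113 [0.05  0.046]
side blob [368 237  22  27] [ 0.451 -0.082] 0.09 [0.063 0.061]
side blob [255 247  19  27] [0.478 0.259] 0.111 [0.048 0.046]
side blob [316 254  12  15] [0.455 0.093] 0.067 [0.035 0.034]
side blob [212 256  21  26] [0.475 0.383] 0.112 [0.048 0.046]
side blob [160 279  24  26] [0.429 0.527] 0.113 [0.045 0.045]
side blob [188 286  23  27] [0.391 0.452] 0.113 [0.049 0.046]
```

Both views agree to about 2 mm:

| Thing | x | y |
|---|---|---|
| Tin | .455 | .093 |
| Jam jar | .452 | -.081 |
| Spice jar | .475 | .383 |
| Mill | .468 | -.364 |

The pads run at x≈.600, with y = .2015 (tin), .106 (jam), .011 (spice) and -.084 (mill). I'll place the shortest first so that nothing tall is in the way later.

Request:
{"fn": "jog_arm", "kwargs": {"rows": [[[8,22,0],[0,0,24],1],[[25.3,68.4,-1],[0,0,71],1],[[25.3,68.4,-1],[0,0,71],1],[[25.3,68.4,-1],[0,0,71],1],[[25.3,68.4,-1],[0,0,71],1],[[25.3,68.4,-1],[0,0,71],1],[[25.3,68.4,-1],[0,0,71],1],[[25.3,68.4,-1],[0,0,71],1]]}}

```text
clock: 1.1
position: [0.3759, -0.1206, 0.2202]
ee_rot: [2.222, 2.22, -0.0]
force: [1.0, -1.0, 0.1]
width: 1.001
gripper_force: 0.0
```

Request:
{"fn": "jog_arm", "kwargs": {"rows": [[[0,0,0],[0,0,0],1]]}}

```text
clock: 1.23
position: [0.3769, -0.118, 0.2204]
ee_rot: [2.215, 2.228, 0.002]
force: [-0.1, -1.1, 0.6]
width: 0.996
gripper_force: 0.0
```

Request:
{"fn": "jog_arm", "kwargs": {"rows": [[[3,6,0],[0,0,0],1],[[5,12,-2],[0,0,0],1],[[7,17,-5],[0,0,0],1],[[7.8,20.2,-8],[0,0,0],1],[[7.8,21.1,-10],[0,0,0],1],[[7.8,21.1,-11],[0,0,0],1],[[7.8,21.1,-11],[0,0,0],1]]}}

```text
clock: 2.1
position: [0.4534, 0.0872, 0.1098]
ee_rot: [-2.225, -2.218, 0.002]
force: [-0.1, -0.8, 0.0]
width: 1.0
gripper_force: 0.0
```

```bash
python3 - <<'E'
from h import *
d=grab('wrist'); print(d['state']['position'],d['state']['joints'].round(2)); print(d['mount'],d['fx'],d['cx'],d['cy'])
cv2.imwrite('pics/w1.png',cv2.cvtColor(d['img'],cv2.COLOR_RGB2BGR))
E
```

```text
[0.45338126 0.08723453 0.10978031] [ 0.17  0.39 -0.61  2.06  0.31  0.78 -0.63]
[[ 1.93388189e-04 -9.63882816e-01 -2.66326641e-01  7.11535859e-02]
 [ 9.99999292e-01  4.98998046e-04 -1.07983035e-03  9.68728957e-04]
 [ 1.17372639e-03 -2.66326244e-01  9.63882230e-01 -1.58138637e-01]
 [ 0.00000000e+00  0.00000000e+00  0.00000000e+00  1.00000000e+00]] 371.64829954431775 320.866115477573 240.9161240844126
```

View pics/w1.png

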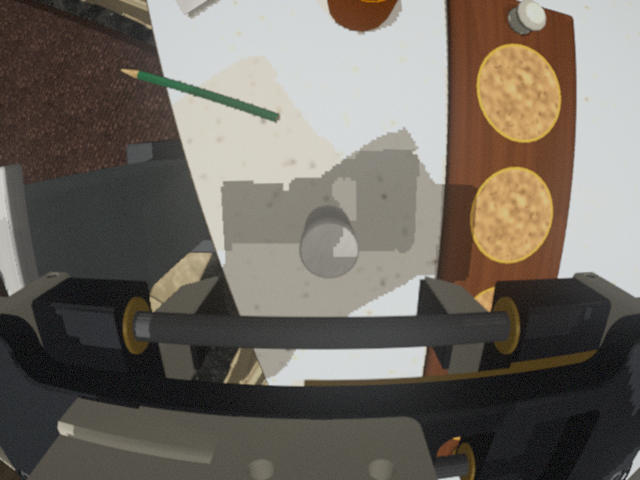

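The wrist view shows the tin's top at (329,250), between the fingers. The pads are at right, with the white knob at (527,16).

```bash
cat >> h.py <<'E'
def wworld(d,u,v,z):
    """wrist fisheye pixel -> world on plane z"""
    a=np.array([u-d['cx'],v-d['cy']]); r=np.hypot(*a); th=r/d['fx']; ray=np.r_[np.sin(th)*a/max(r,1e-9),np.cos(th)]
    T=np.eye(4); T[:3,:3]=cv2.Rodrigues(np.array(d['state']['ee_rot']))[0]; T[:3,3]=d['state']['position']; T=T@np.array(d['mount'])
    w=T[:3,:3]@ray; return T[:3,3]+(z-T[2,3])/w[2]*w
E
python3 - <<'E'
from h import *
d=grab('wrist'); print(d['state']['position'].round(4))
for p,z in(((329,250),.06),((518,93),.012),((512,215),.012),((531,14),.038)): print(p,wworld(d,*p,z).round(4))
cv2.imwrite('pics/w2.png',cv2.cvtColor(d['img'][150:300,250:600],cv2.COLOR_RGB2BGR))
E
```

```text
[0.4538 0.0873 0.1104]
(329, 250) [0.4594 0.0953 0.06  ]
(518, 93) [0.602  0.2016 0.012 ]
(512, 215) [0.602  0.1078 0.012 ]
(531, 14) [0.6009 0.2577 0.038 ]
```

View pics/w2.png

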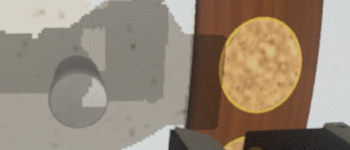

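Request:
{"fn": "jog_arm", "kwargs": {"rows": [[[0.3,0.7,0],[0,0,0],1],[[0.3,0.7,-3],[0,0,0],1],[[0.3,0.7,-6],[0,0,0],1],[[0.3,0.7,-8.2],[0,0,0],1],[[0.3,0.7,-9],[0,0,0],1],[[0.3,0.7,-9],[0,0,0],1],[[0.3,0.7,-9],[0,0,0],0.1],[[0.3,0.7,-9],[0,0,0],0.1]], "newtons": 15}}

```text
clock: 3.2
position: [0.4573, 0.0957, 0.0209]
ee_rot: [2.223, 2.219, 0.002]
force: [-0.3, 0.2, -0.7]
width: 0.833
gripper_force: 0.0
```

Request:
{"fn": "jog_arm", "kwargs": {"rows": [[[0,0,0],[0,0,0],0.1],[[0,0,0],[0,0,0],0.1],[[0,0,0],[0,0,0],0.1],[[0,0,0],[0,0,0],0.1]]}}

```text
clock: 3.7
position: [0.4568, 0.0956, 0.0202]
ee_rot: [2.223, 2.219, 0.0]
force: [0.5, 0.6, -0.4]
width: 0.392
gripper_force: 0.4
```

Request:
{"fn": "jog_arm", "kwargs": {"rows": [[[0,0,0],[0,0,0],0.1],[[0,0,0],[0,0,0],0.1],[[0,0,1],[0,0,0],0.1],[[0,0,3],[0,0,0],0.1],[[2,1.5,5],[0,0,0],0.1],[[5,3.6,6],[0,0,0],0.1],[[8,5.8,6],[0,0,0],0.1],[[11,8,6],[0,0,0],0.1]]}}

```text
clock: 4.7
position: [0.5675, 0.1761, 0.081]
ee_rot: [2.224, 2.219, 0.0]
force: [0.3, 0.7, -0.9]
width: 0.385
gripper_force: 15.0
```

Request:
{"fn": "jog_arm", "kwargs": {"rows": [[[2.5,1.8,0],[0,0,0],0.1],[[3.5,2.6,-1],[0,0,0],0.1],[[3.5,2.6,-2.5],[0,0,0],0.1],[[3.5,2.6,-3.5],[0,0,0],0.1],[[3.5,2.6,-4],[0,0,0],0.1],[[3.5,2.6,-4],[0,0,0],0.1]]}}

```text
clock: 5.45
position: [0.6012, 0.201, 0.0398]
ee_rot: [-2.224, -2.219, 0.001]
force: [0.1, 0.2, -0.8]
width: 0.38
gripper_force: 15.0
```

Request:
{"fn": "jog_arm", "kwargs": {"rows": [[[0,0.1,-0.4],[0,0,0],0.1],[[0,0.1,-0.7],[0,0,0],0.1],[[0,0.1,-0.7],[0,0,0],0.1],[[0,0.1,-0.7],[0,0,0],0.7],[[0,0.1,-0.7],[0,0,0],0.7],[[0,0.1,-0.7],[0,0,0],0.7],[[0,0.1,-0.7],[0,0,0],0.7]]}}

```text
clock: 6.32
position: [0.6018, 0.2026, 0.0333]
ee_rot: [2.223, 2.219, 0.0]
force: [-0.3, 0.2, -0.9]
width: 0.692
gripper_force: 0.0
```

Request:
{"fn": "jog_arm", "kwargs": {"rows": [[[0,0,2],[0,0,0],0.8],[[0,0,6],[0,0,0],1],[[0,0,10],[0,0,0],1],[[-4,-5,12],[0,0,0],1],[[-8,-11,12],[0,0,0],1],[[-12,-17,12],[0,0,0],1],[[-15,-23,12],[0,0,0],1],[[-15,-28,12],[0,0,0],1]]}}

```text
clock: 7.32
position: [0.4527, -0.0652, 0.1547]
ee_rot: [2.22, 2.22, 0.0]
force: [1.2, 0.1, 0.5]
width: 1.005
gripper_force: 0.0
```

```bash
cat > w.py <<'E'
from h import *
import sys
k=sys.argv[1]; z=float(sys.argv[2]); d=grab('wrist'); h,s,v=cv2.split(cv2.cvtColor(d['img'],cv2.COLOR_RGB2HSV))
m={'red':((h<6)|(h>172))&(s>150)&(v>60),'green':(h>40)&(h<95)&(s>70)&(v>25),'wood':(h<20)&(s>90)&(v>40)}[k].astype('uint8')
print(d['state']['position'].round(4))
for c in cv2.findContours(cv2.morphologyEx(m,cv2.MORPH_OPEN,np.ones((5,5))),cv2.RETR_EXTERNAL,cv2.CHAIN_APPROX_NONE)[0]:
    if cv2.contourArea(c)>1000: (u,v_),r=cv2.minEnclosingCircle(c); print(round(u),round(v_),round(r),wworld(d,u,v_,z).round(4), 'edge',wworld(d,u+r,v_,z).round(4)[0])
E
python3 w.py red .082
```

```text
[ 0.4527 -0.0652  0.1547]
```

```bash
ls -t pics|head -1; cp pics/$(ls -t pics|head -1) pics/w3.png
```

```text
wrist_7.33.png
```

View pics/w3.png

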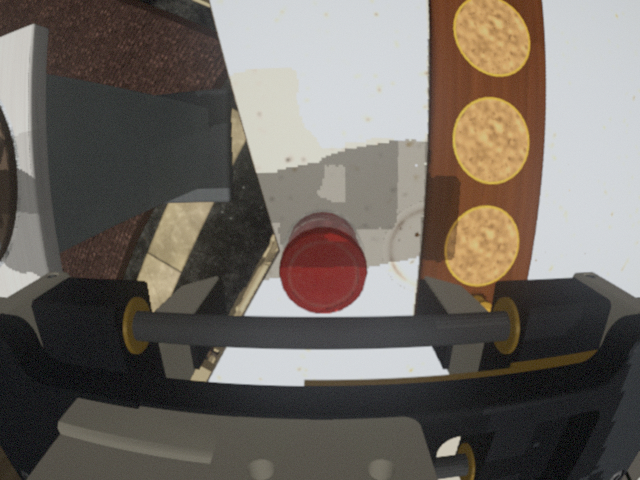

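The lid centre is at (323,269), between the fingers.

```bash
python3 - <<'E'
from h import *
d=grab('wrist'); print(d['state']['position'].round(4),wworld(d,323,269,.082).round(4),wworld(d,366,269,.082).round(4),d['img'][269,323])
E
```

```text
[ 0.451  -0.0752  0.154 ] [ 0.4529 -0.0873  0.082 ] [ 0.4813 -0.0876  0.082 ] [128  52  50]
```

Request:
{"fn": "jog_arm", "kwargs": {"rows": [[[0.1,-0.4,-2],[0,0,0],1],[[0.1,-0.4,-5],[0,0,0],1],[[0.1,-0.4,-8],[0,0,0],1],[[0.1,-0.4,-10.5],[0,0,0],1],[[0.1,-0.4,-12],[0,0,0],1],[[0.1,-0.4,-12.7],[0,0,0],1],[[0.1,-0.4,-12.7],[0,0,0],1],[[0.1,-0.4,-12.7],[0,0,0],0.4]], "newtons": 20}}

```text
clock: 8.43
position: [0.4556, -0.0682, 0.0269]
ee_rot: [2.223, 2.219, 0.001]
force: [0.1, 0.5, 0.1]
width: 0.931
gripper_force: 0.0
```

Request:
{"fn": "jog_arm", "kwargs": {"rows": [[[0,0,0],[0,0,0],0.4],[[0,0,0],[0,0,0],0.4],[[0,0,0],[0,0,0],0.4],[[0,0,0],[0,0,0],0.4]]}}

```text
clock: 8.93
position: [0.4547, -0.0684, 0.0263]
ee_rot: [-2.224, -2.219, 0.001]
force: [-2.2, 0.3, 5.8]
width: 0.665
gripper_force: 19.8
```

The TCP stopped about 13 mm short in y, so the grip is off-centre. I'll release, shift and grip again.

Request:
{"fn": "jog_arm", "kwargs": {"rows": [[[0,0,0],[0,0,0],1],[[0,0,0],[0,0,0],1],[[0,0,0],[0,0,0],1],[[0,0,0],[0,0,0],1],[[-0.2,-0.8,0],[0,0,0],1],[[-0.2,-1.4,0],[0,0,0],1],[[-0.2,-1.4,0],[0,0,0],1]]}}

```text
clock: 9.8
position: [0.453, -0.0832, 0.0262]
ee_rot: [2.225, 2.218, -0.0]
force: [-0.1, -0.4, -0.1]
width: 1.0
gripper_force: 0.0
```

```bash
python3 - <<'E'
from h import *
d=grab('side'); print(arm.observe()['position'])
h,s,v=cv2.split(cv2.cvtColor(d['img'],cv2.COLOR_RGB2HSV))
m=((h<6)|(h>172))&(s>120)&(v>60); m[:, :340]=0; m[:,420:]=0;m[:215]=0;m[:]=m; m[280:]=0
v,u=np.nonzero(m); print(len(u),u.min(),u.max(),v.min(),v.max()); cv2.imwrite('pics/s2.png',cv2.resize(cv2.cvtColor(d['img'][180:300,240:440],cv2.COLOR_RGB2BGR),None,fx=3,fy=3))
E
```

```text
[ 0.45306551 -0.08270914  0.0261607 ]
24 370 373 243 253
```

View pics/s2.png

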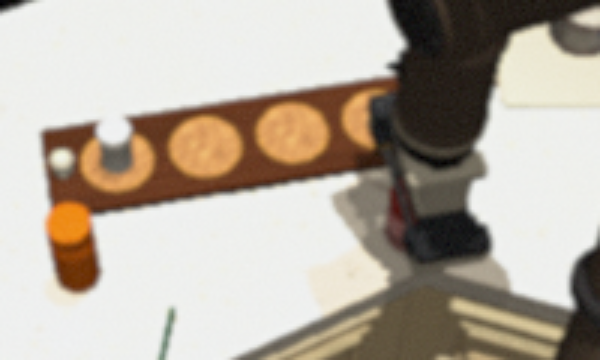

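The tin stands on its pad at crop (115,155), and the jar is half hidden under the gripper. Now the second grip; a width of about .69 means it is centred.

Request:
{"fn": "jog_arm", "kwargs": {"rows": [[[0,0,0],[0,0,0],0.4],[[0,0,0],[0,0,0],0.4],[[0,0,0],[0,0,0],0.4],[[0,0,0],[0,0,0],0.4],[[0,0,0],[0,0,0],0.4],[[0,0,0],[0,0,0],0.4]]}}

```text
clock: 10.6
position: [0.4536, -0.0821, 0.0263]
ee_rot: [2.223, 2.219, 0.001]
force: [3.4, -0.2, 1.0]
width: 0.674
gripper_force: 20.0
```

Request:
{"fn": "jog_arm", "kwargs": {"rows": [[[0,0,1],[0,0,0],0.4],[[0,0,3],[0,0,0],0.4],[[1.5,2,5],[0,0,0],0.4],[[4.5,5.5,5.5],[0,0,0],0.4],[[7.5,9.5,5.5],[0,0,0],0.4],[[10.5,13.5,5.5],[0,0,0],0.4],[[13.5,17,5.5],[0,0,0],0.4],[[14.8,18.7,5.5],[0,0,0],0.4]]}}

```text
clock: 11.6
position: [0.6013, 0.1074, 0.0812]
ee_rot: [-2.22, -2.221, -0.0]
force: [-0.2, -0.2, -3.8]
width: 0.678
gripper_force: 20.0
```

Request:
{"fn": "jog_arm", "kwargs": {"rows": [[[0,0,0],[0,0,0],0.4],[[0,0,-1.5],[0,0,0],0.4],[[0,0,-3],[0,0,0],0.4],[[0,0,-3.7],[0,0,0],0.4],[[0,0,-3.7],[0,0,0],0.4]]}}

```text
clock: 12.22
position: [0.6004, 0.1042, 0.0433]
ee_rot: [-2.223, -2.218, 0.002]
force: [0.7, -0.5, -2.3]
width: 0.678
gripper_force: 20.0
```

Request:
{"fn": "jog_arm", "kwargs": {"rows": [[[0.1,0.2,-0.2],[0,0,0],0.4],[[0.1,0.2,-0.5],[0,0,0],0.4],[[0.1,0.2,-0.5],[0,0,0],0.4],[[0.1,0.2,-0.5],[0,0,0],1],[[0.1,0.2,-0.5],[0,0,0],1],[[0.1,0.2,-0.5],[0,0,0],1],[[0.1,0.2,-0.5],[0,0,0],1]]}}

```text
clock: 13.1
position: [0.6022, 0.1068, 0.0394]
ee_rot: [2.223, 2.219, 0.0]
force: [-0.1, -0.1, -0.9]
width: 0.997
gripper_force: 0.0
```

Request:
{"fn": "jog_arm", "kwargs": {"rows": [[[0,0,2],[0,0,0],1],[[0,0,6],[0,0,0],1],[[0,0,11],[0,0,0],1],[[0,0,16],[0,0,0],1],[[-3,5,19],[0,0,10],1],[[-5,10,19],[0,0,20],1],[[-8,15,19],[0,0,30],1],[[-10,20,19],[0,0,40],1]]}}

```text
clock: 14.1
position: [0.5007, 0.3084, 0.2312]
ee_rot: [1.321, 2.849, 0.002]
force: [0.4, 0.2, -0.0]
width: 1.001
gripper_force: 0.0
```

Request:
{"fn": "jog_arm", "kwargs": {"rows": [[[-1,4,0],[0,0,0],1],[[-2,7,0],[0,0,0],1],[[-2,7,0],[0,0,0],1],[[-2,7,0],[0,0,0],1]]}}

```text
clock: 14.6
position: [0.4824, 0.3761, 0.2299]
ee_rot: [1.33, 2.845, 0.0]
force: [-1.0, -0.7, 0.1]
width: 1.0
gripper_force: 0.0
```

```bash
python3 w.py green .106;  cp pics/$(ls -t pics|head -1) pics/w4.png; python3 -c "
from h import *
print(arm.observe()['position'])"
```

```text
[0.4824 0.3761 0.2299]
[0.48275895 0.37559659 0.22973246]
```

View pics/w4.png

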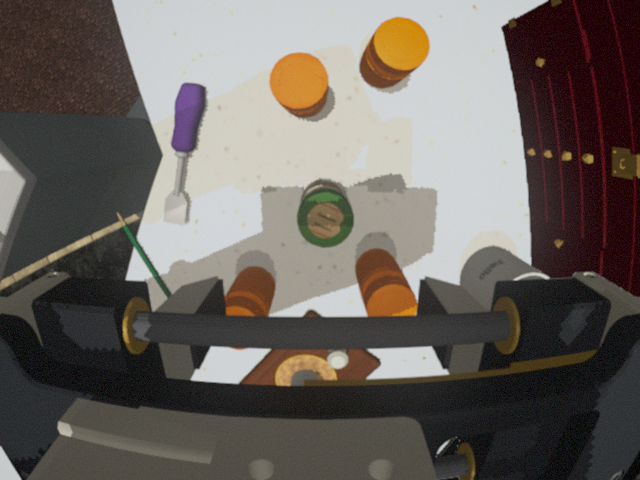

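The lid centre is at (326,219). The orange jars at (250,300) and (388,295) stay clear of the finger line.

```bash
python3 - <<'E'
from h import *
d=grab('wrist'); print(d['state']['position'].round(4),wworld(d,326,219,.106).round(4),wworld(d,353,219,.106).round(4))
E
```

```text
[0.4828 0.3756 0.2297] [0.4793 0.3863 0.106 ] [0.4954 0.3998 0.106 ]
```

Request:
{"fn": "jog_arm", "kwargs": {"rows": [[[-0.6,0.8,-2],[0,0,0],1],[[-0.6,0.8,-5],[0,0,0],1],[[-0.6,0.8,-8],[0,0,0],1],[[-0.6,0.8,-11],[0,0,0],1],[[-0.6,0.8,-14],[0,0,0],1],[[-0.6,0.8,-16.5],[0,0,0],1],[[-0.6,0.8,-17.5],[0,0,0],1],[[-0.6,0.8,-17.5],[0,0,0],1]], "newtons": 20}}

```text
clock: 15.7
position: [0.4764, 0.3841, 0.0541]
ee_rot: [-1.332, -2.845, 0.001]
force: [0.1, 0.3, 0.1]
width: 0.998
gripper_force: 0.0
```

Request:
{"fn": "jog_arm", "kwargs": {"rows": [[[0,0,0],[0,0,0],1]]}}

```text
clock: 15.82
position: [0.4767, 0.3851, 0.0553]
ee_rot: [1.331, 2.845, 0.002]
force: [-0.3, 0.5, 0.4]
width: 1.002
gripper_force: 0.0
```

Request:
{"fn": "jog_arm", "kwargs": {"rows": [[[0,0,0],[0,0,0],0.3],[[0,0,0],[0,0,0],0.3],[[0,0,0],[0,0,0],0.3],[[0,0,0],[0,0,0],0.3],[[0,0,0],[0,0,0],0.3],[[0,0,0],[0,0,0],0.3],[[0,0,0],[0,0,0],0.3],[[0,0,0],[0,0,0],0.3]]}}

```text
clock: 16.82
position: [0.4761, 0.3848, 0.0542]
ee_rot: [1.33, 2.846, 0.0]
force: [0.3, 1.4, 0.1]
width: 0.498
gripper_force: 19.8
```

Request:
{"fn": "jog_arm", "kwargs": {"rows": [[[0,0,1],[0,0,0],0.3],[[0,0,4],[0,0,0],0.3],[[0,0,8],[0,0,0],0.3],[[0,0,12],[0,0,0],0.3],[[0,0,15],[0,0,0],0.3],[[1,-2.5,16],[0,0,-4],0.3],[[2.3,-6.8,16],[0,0,-9],0.3],[[3.8,-11.3,16],[0,0,-14],0.3]]}}

```text
clock: 17.82
position: [0.5138, 0.2708, 0.2148]
ee_rot: [1.669, 2.661, 0.0]
force: [0.3, -0.2, -0.9]
width: 0.498
gripper_force: 19.8
```

Request:
{"fn": "jog_arm", "kwargs": {"rows": [[[1.5,-4.5,0],[0,0,-5],0.3],[[3,-9,0],[0,0,-10],0.3],[[4.5,-13.5,0],[0,0,-15],0.3],[[6,-18,0],[0,0,-20],0.3],[[7.3,-22,0],[0,0,-24],0.3],[[8.4,-25,0],[0,0,-26],0.3],[[8.7,-26.1,0],[0,0,-26],0.3],[[8.7,-26.1,0],[0,0,-26],0.3]]}}

```text
clock: 18.82
position: [0.6009, 0.0112, 0.2141]
ee_rot: [-2.222, -2.22, -0.0]
force: [-0.7, -0.1, -0.7]
width: 0.495
gripper_force: 19.8
```

Request:
{"fn": "jog_arm", "kwargs": {"rows": [[[0,0,0],[0,0,0],0.3]]}}

```text
clock: 18.95
position: [0.6006, 0.013, 0.2143]
ee_rot: [-2.219, -2.222, -0.001]
force: [-0.1, 0.2, -0.8]
width: 0.495
gripper_force: 19.8
```

Down to TCP z .067, then release.

Request:
{"fn": "jog_arm", "kwargs": {"rows": [[[0,0,-2],[0,0,0],0.3],[[0,0,-5],[0,0,0],0.3],[[0,0,-8],[0,0,0],0.3],[[0,0,-11],[0,0,0],0.3],[[0,0,-13],[0,0,0],0.3],[[0,0,-14],[0,0,0],0.3],[[0,0,-14.3],[0,0,0],0.3],[[0,0,-14.3],[0,0,0],0.3]]}}

```text
clock: 19.95
position: [0.6014, 0.0112, 0.0718]
ee_rot: [2.223, 2.22, 0.001]
force: [-0.1, -0.9, -2.1]
width: 0.495
gripper_force: 19.8
```

Request:
{"fn": "jog_arm", "kwargs": {"rows": [[[0,0,0],[0,0,0],0.3]]}}

```text
clock: 20.08
position: [0.6016, 0.0109, 0.072]
ee_rot: [2.223, 2.219, 0.002]
force: [0.2, -0.7, -0.5]
width: 0.498
gripper_force: 19.8
```

Request:
{"fn": "jog_arm", "kwargs": {"rows": [[[0,0,-0.3],[0,0,0],0.3],[[0,0,-0.5],[0,0,0],0.3],[[0,0,-0.5],[0,0,0],0.3],[[0,0,-0.5],[0,0,0],0.9],[[0,0,-0.5],[0,0,0],0.9],[[0,0,-0.5],[0,0,0],0.9],[[0,0,-0.5],[0,0,0],0.9],[[0,0,-0.5],[0,0,0],0.9]]}}

```text
clock: 21.08
position: [0.6011, 0.0108, 0.0662]
ee_rot: [2.223, 2.219, 0.0]
force: [-0.3, -0.1, -0.2]
width: 0.894
gripper_force: 0.0
```

Request:
{"fn": "jog_arm", "kwargs": {"rows": [[[0,0,2],[0,0,0],1],[[0,0,6],[0,0,0],1],[[0,0,11],[0,0,0],1],[[0,0,16],[0,0,0],1],[[-1,-4,19],[0,0,-5],1],[[-3,-9,20],[0,0,-12],1],[[-5,-14,20],[0,0,-20],1],[[-7,-19,20],[0,0,-30],1]]}}

```text
clock: 22.08
position: [0.5303, -0.1808, 0.2665]
ee_rot: [2.726, 1.561, 0.001]
force: [-0.3, -0.1, -0.7]
width: 1.0
gripper_force: 0.0
```

Request:
{"fn": "jog_arm", "kwargs": {"rows": [[[-2,-5,0],[0,0,0],1],[[-4,-10,0],[0,0,0],1],[[-6,-15,0],[0,0,0],1],[[-6.5,-18,0],[0,0,0],1],[[-6.5,-18,0],[0,0,0],1],[[-6.5,-18,0],[0,0,0],1]]}}

```text
clock: 22.82
position: [0.4665, -0.3582, 0.2661]
ee_rot: [-2.721, -1.569, -0.001]
force: [0.8, 0.4, 1.5]
width: 0.996
gripper_force: 0.0
```

```bash
python3 - <<'E'
from h import *
d=grab('wrist'); print(d['state']['position'],d['state']['joints'].round(2))
cv2.imwrite('pics/w5.png',cv2.cvtColor(d['img'],cv2.COLOR_RGB2BGR))
print(arm.observe()['position'])
E
```

```text
[ 0.46645212 -0.35823915  0.2661184 ] [ 0.81  0.37 -0.35  1.59  0.13  1.21 -0.08]
[ 0.46667329 -0.35780983  0.26620855]
```

View pics/w5.png

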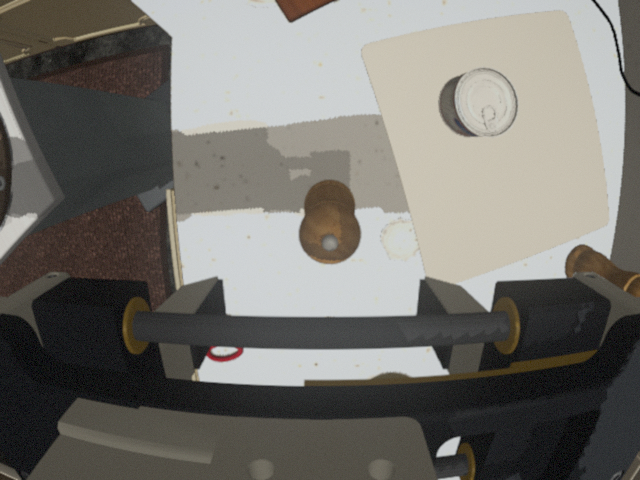

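The mill's button is at (331,241) and its head centre at about (330,233), between the fingers. The scenery mill at (600,265) is beyond reach.

```bash
python3 - <<'E'
from h import *
d=grab('wrist'); print(d['state']['position'].round(4),wworld(d,331,241,.168).round(4),wworld(d,330,233,.145).round(4))
E
```

```text
[ 0.4667 -0.3578  0.2662] [ 0.474  -0.3612  0.168 ] [ 0.4739 -0.3611  0.145 ]
```

Request:
{"fn": "jog_arm", "kwargs": {"rows": [[[0.4,-0.5,0],[0,0,0],1],[[0.4,-0.5,-3],[0,0,0],1],[[0.4,-0.5,-6],[0,0,0],1],[[0.4,-0.5,-9],[0,0,0],1],[[0.4,-0.5,-12],[0,0,0],1],[[0.4,-0.5,-14],[0,0,0],1],[[0.4,-0.5,-14.5],[0,0,0],1],[[0.4,-0.5,-14.5],[0,0,0],1]], "newtons": 25}}

```text
clock: 23.92
position: [0.4705, -0.3642, 0.1215]
ee_rot: [2.722, 1.569, 0.0]
force: [0.4, 0.0, 0.5]
width: 0.999
gripper_force: 0.0
```

Request:
{"fn": "jog_arm", "kwargs": {"rows": [[[0,0,0],[0,0,0],0.3],[[0,0,0],[0,0,0],0.3],[[0,0,0],[0,0,0],0.3],[[0,0,0],[0,0,0],0.3],[[0,0,0],[0,0,0],0.3],[[0,0,0],[0,0,0],0.3],[[0,0,0],[0,0,0],0.3],[[0,0,0],[0,0,0],0.3]]}}

```text
clock: 24.92
position: [0.4702, -0.3643, 0.1213]
ee_rot: [2.722, 1.568, 0.0]
force: [-0.1, -0.0, 0.8]
width: 0.517
gripper_force: 25.3
```

Request:
{"fn": "jog_arm", "kwargs": {"rows": [[[0,0,1],[0,0,0],0.3],[[0,0,3],[0,0,0],0.3],[[0,0,5.5],[0,0,0],0.3],[[0,0,7],[0,0,0],0.3],[[0.8,1.7,8],[0,0,2],0.3],[[2,4.5,8],[0,0,5],0.3],[[3.6,8,8],[0,0,9],0.3],[[5.3,11.5,8],[0,0,13],0.3]]}}

```text
clock: 25.92
position: [0.5237, -0.2452, 0.2003]
ee_rot: [-2.519, -1.874, -0.0]
force: [1.0, -0.2, -1.9]
width: 0.52
gripper_force: 25.5
```

Request:
{"fn": "jog_arm", "kwargs": {"rows": [[[1.6,3.5,0],[0,0,4],0.3],[[3.2,7,0],[0,0,8],0.3],[[4.8,10.5,0],[0,0,12],0.3],[[6.2,13.5,0],[0,0,15],0.3],[[7.2,15.6,0],[0,0,17],0.3],[[7.6,16.4,0],[0,0,17],0.3],[[7.6,16.4,0],[0,0,17],0.3],[[7.6,16.4,0],[0,0,17],0.3]]}}

```text
clock: 26.92
position: [0.5986, -0.0868, 0.201]
ee_rot: [2.226, 2.217, -0.002]
force: [-0.3, -0.1, -1.5]
width: 0.513
gripper_force: 25.5
```

Request:
{"fn": "jog_arm", "kwargs": {"rows": [[[0,0,0],[0,0,0],0.3]]}}

```text
clock: 27.05
position: [0.5987, -0.0866, 0.2012]
ee_rot: [2.226, 2.217, -0.001]
force: [0.2, -0.1, -1.8]
width: 0.515
gripper_force: 25.5
```

```bash
python3 - <<'E'
from h import *
for n in ('scene',): d=grab(n); cv2.imwrite('pics/s3.png',cv2.cvtColor(d['img'][120:340,200:520],cv2.COLOR_RGB2BGR).repeat(2,0).repeat(2,1))
E
```

```text
(no output)
```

View pics/s3.png

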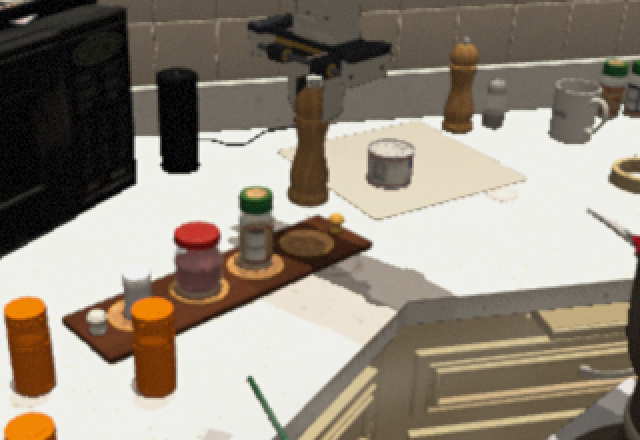

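The tin, jam jar and spice jar stand on their pads, and the mill hangs upright over the free pad at crop (308,150). I'll lower it now.

Request:
{"fn": "jog_arm", "kwargs": {"rows": [[[0,0.2,-1.5],[0,0,0],0.3],[[0,0.2,-3.5],[0,0,0],0.3],[[0,0.2,-5],[0,0,0],0.3],[[0,0.2,-6],[0,0,0],0.3],[[0,0.2,-6.3],[0,0,0],0.3],[[0,0.2,-6.3],[0,0,0],0.3],[[0,0.2,-6.6],[0,0,0],0.3],[[0,0.2,-6.6],[0,0,0],0.3]]}}

```text
clock: 28.1
position: [0.5991, -0.0833, 0.1353]
ee_rot: [2.223, 2.219, 0.0]
force: [-0.3, -0.0, -2.6]
width: 0.517
gripper_force: 25.5
```

Request:
{"fn": "jog_arm", "kwargs": {"rows": [[[0,0,0],[0,0,0],0.3]]}}

```text
clock: 28.22
position: [0.5992, -0.0833, 0.1354]
ee_rot: [2.223, 2.219, 0.0]
force: [-0.2, 0.6, -1.5]
width: 0.517
gripper_force: 25.5
```

Request:
{"fn": "jog_arm", "kwargs": {"rows": [[[0,0,-0.2],[0,0,0],0.3],[[0,0,-0.2],[0,0,0],0.3],[[0,0,-0.2],[0,0,0],0.3]]}}

```text
clock: 28.6
position: [0.5992, -0.0832, 0.1333]
ee_rot: [2.223, 2.219, 0.0]
force: [-1.0, -0.1, -0.4]
width: 0.511
gripper_force: 25.5
```

Request:
{"fn": "jog_arm", "kwargs": {"rows": [[[0,0,0],[0,0,0],1],[[0,0,0],[0,0,0],1],[[0,0,0],[0,0,0],1],[[0,0,0],[0,0,0],1],[[0,0,0],[0,0,0],1],[[0,0,0],[0,0,0],1]]}}

```text
clock: 29.35
position: [0.599, -0.0833, 0.1332]
ee_rot: [2.224, 2.219, 0.0]
force: [0.4, -0.4, -0.4]
width: 1.0
gripper_force: 0.0
```

Request:
{"fn": "jog_arm", "kwargs": {"rows": [[[0,0,2],[0,0,0],1],[[0,0,6],[0,0,0],1],[[0,0,10],[0,0,0],1],[[0,0,14],[0,0,0],1],[[-2,-5,16],[0,0,0],1],[[-4,-10,16],[0,0,-5],1],[[-6,-15,16],[0,0,-10],1],[[-8,-20,16],[0,0,-15],1]]}}

```text
clock: 30.35
position: [0.5182, -0.2848, 0.2934]
ee_rot: [2.496, 1.906, 0.0]
force: [-0.8, 0.1, -0.3]
width: 1.003
gripper_force: 0.0
```

Request:
{"fn": "jog_arm", "kwargs": {"rows": [[[-3,-5,0],[0,0,-5],1],[[-6,-10,0],[0,0,-10],1],[[-8,-14,0],[0,0,-10],1],[[-8,-14,0],[0,0,-10],1]]}}

```text
clock: 30.85
position: [0.4359, -0.4275, 0.2927]
ee_rot: [2.657, 1.676, -0.003]
force: [0.4, 0.2, -0.3]
width: 0.999
gripper_force: 0.0
```

```bash
sed -i '/^box=/,/^H=/d' m.py; cat > f.py <<'E'
exec(open('m.py').read().split('for n in box')[0])
T=dict(tin=(.6015,.2015,.072),jam=(.601,.1065,.094),spice=(.600,.011,.118),mill=(.598,-.084,.182))
for n in('scene','side'):
    d=grab(n); P=cloud(d); 
    for k,(x,y,h) in T.items():
        q=P[(np.hypot(P[...,0]-x,P[...,1]-y)<.045)&(P[...,2]>.03)&(P[...,2]<.2)]; top=q[q[:,2]>h-.008]
        print(n,k,len(q),'err mm',(((q.min(0)+q.max(0))/2)[:2]*1e3-np.array([x,y])*1e3).round(1),'top',(((top.min(0)+top.max(0))/2)[:2]*1e3-np.array([x,y])*1e3).round(1),q[:,2].max().round(3))
    cv2.imwrite(f'pics/fin_{n}.png',cv2.cvtColor(d['img'],cv2.COLOR_RGB2BGR))
E
python3 f.py
```

```text
scene tin 254 err mm [-2.4 -0.4] top [-2.4 -0.4] 0.078
scene jam 766 err mm [-2.8  1.5] top [-2.8 -0.1] 0.1
scene spice 611 err mm [-0.7 -0.8] top [-0.4 -1.7] 0.122
scene mill 876 err mm [-2.9  7.9] top [-3.2  0.9] 0.185
side tin 163 err mm [-3.9 13.2] top [-3.9 -1.9] 0.08
side jam 476 err mm [-2.3 -0.6] top [-1.6 -0.8] 0.101
side spice 377 err mm [-0.6 -3.4] top [ 0.6 -2.8] 0.125
side mill 539 err mm [-3.3  2.6] top [-4.9 -1.1] 0.184
```

View pics/fin_side.png

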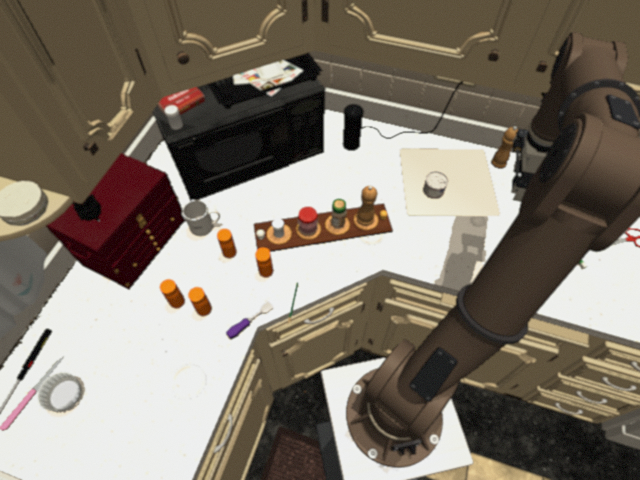

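All four stand upright on their pads (tops at side-view pixels (279,224), (308,214), (339,203) and (369,190)). Each is within about 5 mm, and the mug and soup tin haven't moved, so I'm handing the job in.

```bash
python3 -c "
from cell import arm
print(arm.sign_off())"
```

```text
the job is handed in; nothing more can be done
None
```

The job is handed in at about 31 s: the silver tin, jam jar, spice jar and pepper mill stand upright and released on their pads in height order, each measured within about 5 mm of centre, and the mug and soup tin were left where they stood; the sign-off gave no verdict.

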